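Weigh the pigment tin from the back of the bottle tray

TASK

The low metal tin at the back of the white tray is hemmed in by two bottles and a can: stand those three upright on the black mat, with the tin still in the tray, and only then put the tin gently, right way up, on the middle of the balance's round pan. With the tin on the pan, take the three from the mat and stand each again on the very ring in the tray where it stood at the start. Knock nothing over and leave the tiny black-lidded amber glass pot in the tray where it is.

Things in the scene. Friction and masses are not known exactly. Their poses are not given: they have to be found in the camera images.
- tray: White tray, fixed, 186 mm (its x) by 196 mm (its y), walls 16 mm high, 4 mm thick, floor 4 mm thick. Origin: centre of its underside; z up; its -x side roughly faces the robot. Three flat grey printed rings 62 mm across lie on its floor at (-36, 0), (20, 62) and (20, -62) mm in its frame: at the start round_bottle, square_bottle and can stand centred on them, which on which varies.
- mat: Flat black rubber mat on the table, fixed, 300 mm (its x) by 140 mm (its y), 3 mm thick: the side area. Origin: centre of its underside; z up. It lies to the left or to the right of the tray, the balance on the other side; its long side runs roughly along the world's x.
- balance: Laboratory balance on a pale stone slab, fixed: low metal case 165 mm wide (y) and 46 mm high with a round steel pan 124 mm across on top. Origin: on the table exactly under the pan's centre; z up; the pan's flat top is 60 mm above the origin and does not give. The case reaches from 143 mm before (-x) to 73 mm behind (+x) the origin.
- round_bottle: White round plastic bottle, loose, about 0.3 kg (varies): body 52 mm in diameter up to 84 mm, shoulder up to 92 mm, then a black round cap 40 mm in diameter from 92 to 120 mm (the top). Origin: centre of its underside; z up along its axis. Grip by the cap.
- square_bottle: White square plastic bottle, loose, about 0.3 kg (varies): body 46 x 46 mm and 86 mm high, then a black round cap 32 mm in diameter from 90 to 118 mm (the top). Origin: centre of its underside; z up along its axis. Grip by the cap.
- can: Plain bare-metal can, tall, no cap, loose, about 0.3 kg (varies): a cylinder 50 mm in diameter and 112 mm high with a flat top. Origin: centre of its underside; z up along its axis. Grip across its upper end.
- tin: Low round bare-metal pigment tin with a lid, loose, about 0.12 kg (varies): 49 mm in diameter (47 mm below the lid) and 36 mm high. It stands at the back of the tray, with one tall thing at its front and one at each side, about 12 mm off. Origin: centre of its underside; z up along its axis.
- pot: Small amber glass pot with a black lid, loose, 32 mm in diameter and 23 mm high, in a front corner of the tray; not part of the job, to be left where it is. Origin: centre of its underside; z up.
Things that resemble listed ones, but are neither listed nor needed, are in the scene too. Leave any pink or purple look-alike of the square_bottle alone.

How it is judged:
On the way, in this order (a step that is already met when the one before it is completed fails the run):
1. both bottles and the can stand on the mat together while the tin is still in its place in the tray (x of round_bottle in the frame of mat between -0.15 and 0.15 m and y of round_bottle in the frame of mat between -0.07 and 0.07 m and z of round_bottle in the frame of mat between -0.004 and 0.012 m and angle between each of round_bottle, square_bottle, can's own z axis and vertical below 0.12 rad and linear speed of each of round_bottle, square_bottle, can below 0.03 m/s and x of square_bottle in the frame of mat between -0.15 and 0.15 m and y of square_bottle in the frame of mat between -0.07 and 0.07 m and z of square_bottle in the frame of mat between -0.004 and 0.012 m and x of can in the frame of mat between -0.15 and 0.15 m and y of can in the frame of mat between -0.07 and 0.07 m and z of can in the frame of mat between -0.004 and 0.012 m and distance of tin from where it was at the start of the episode below 0.03 m), for 0.2 s.
2. the tin stands released on the middle of the balance pan while both bottles and the can are still on the mat (x of round_bottle in the frame of mat between -0.15 and 0.15 m and y of round_bottle in the frame of mat between -0.07 and 0.07 m and z of round_bottle in the frame of mat between -0.004 and 0.012 m and angle between each of round_bottle, square_bottle, can's own z axis and vertical below 0.12 rad and linear speed of each of round_bottle, square_bottle, can, tin below 0.03 m/s and x of square_bottle in the frame of mat between -0.15 and 0.15 m and y of square_bottle in the frame of mat between -0.07 and 0.07 m and z of square_bottle in the frame of mat between -0.004 and 0.012 m and x of can in the frame of mat between -0.15 and 0.15 m and y of can in the frame of mat between -0.07 and 0.07 m and z of can in the frame of mat between -0.004 and 0.012 m and horizontal distance between tin and balance below 0.015 m and z of tin in the frame of balance between 0.055 and 0.066 m and angle between tin's own z axis and vertical below 0.1 rad and contact force between the fingers and tin below 0.1 N), for 0.2 s.
At the end, for the whole second after the job is handed in: The tin stands upright on the balance pan, its axis within 15 mm of the pan's centre; round bottle, square bottle and can each stand upright in the tray within 15 mm of where they stood at the start; all are released and at rest (horizontal distance between tin and balance below 0.015 m and z of tin in the frame of balance between 0.055 and 0.066 m and angle between each of tin, round_bottle, square_bottle, can's own z axis and vertical below 0.1 rad and linear speed of tin below 0.03 m/s and contact force between the fingers and tin below 0.1 N and distance of each of round_bottle, square_bottle, can from where it was at the start of the episode below 0.015 m and linear speed of each of round_bottle, square_bottle, can below 0.02 m/s and contact force between the fingers and round_bottle below 0.1 N and contact force between the fingers and square_bottle below 0.1 N and contact force between the fingers and can below 0.1 N); the robot touches nothing.
It fails at once if a bottle, the can, the tin or the pot is knocked or tipped over (tilted more than 35 degrees) (angle between any of round_bottle, square_bottle, can, tin, pot's own z axis and vertical above 0.61 rad).
It fails at once if the small pot is moved more than 30 mm from its place (distance of pot from where it was at the start of the episode above 0.03 m).
It fails at once if the tin is dropped (it falls out of the fingers by more than about 15 mm) (contact force between the fingers and tin below 0.05 N and linear speed of tin above 0.55 m/s).
It also fails if it takes over 128 s, if anything falls off the work surface, if the arm or the gripper's body presses on something with over 40 N, if the wrist force passes 120 N, or if a joint passes its speed limit or range.

ROBOT

A 6-joint arm with a two-finger parallel gripper is mounted at the origin on the work surface. World frame = base frame: x ahead of the robot, y to its left, z up, the work surface at z = 0. Lengths are in m, angles in rad, forces in N, time in s.
With the tool pointing down it reaches from about 0.3 to 0.875 m from the base axis. Payload 4.2 kg.
Tool frame: the origin (TCP) lies on the centre line of the jaws, within the pads' length; the fingertips stand 11 mm ahead of it and the grasp point (between the pads) lies 8 mm behind it; z points along the fingers, y is the line along which they close (so a half turn about z gives the same grasp; the last joint's range is limited). The gripper opens to 85 mm and grips with 20 to 120 N. Pads are 22 mm wide; open, the fingers measure 114 mm over their backs; the gripper's body (76 mm by 85 mm) begins 54 mm behind the grasp point. The pads swing forward as they close: fully open they stand 13 mm farther back than shut.
Start: joints at [-1.177, 0.32, 1.565, -0, 1.257, -0.02], TCP at [0.231, -0.526, 0.242] pointing down, gripper open.
Joint ranges: [-3.11, 3.11], [-0.84, 2.01], [0.21, 2.61], [-1.34, 4.49], [0.05, 2.63], [-2.56, 2.56]. Speed limits (rad/s): [2.57, 2.57, 3.14, 3.14, 3.14, 3.14].

INTERFACE

Orientations are given as a unit quaternion [x, y, z, w].
In Python, from cell import arm, vision, order gives the robot as it stands. The module is installed in compiled form; this text tells all that it offers.
- The arm moves only by the tool apply_moves, never from a script. Its argument "series" is a list of rows, each a list of 3 entries, a list of its own where there are three numbers: the shift along the tool's x, y, z in mm, then the turn about the tool's z in rad, then the opening, from 0 (shut) to 1 (fully open). In form: [[[x, y, z], yaw, hand], ...]. A call has 1 to 12 rows; each row shifts and turns the commanded pose from where the row before left it, along the tool's axes as they then stand; what a row does not reach is not made up. A row lasts 1/8 s, in which the tool goes at most 62.5 mm and 10.7 degrees, less where a joint would pass 70% of its speed; a pose out of reach is approached as far as the arm can. A call is refused whole if a number of a shift passes 62.5 or a number of a turn 0.188, either way. A call with a gripper value outside its range is refused whole. The fingers move at their own pace and stop on an object; the grip force is fixed at half the most. Time passes only in rows, so rows that do not move let the fingers close. It gives the time, the measured TCP pose, the force, the opening and the grip force at its end, in the units of the state.
- arm.get_state(): the state, without advancing time (a new reading comes with each control period).
- vision.camera(name): name is "scene" or "top"; returns a dict with "frame" (400x640x3 uint8, red, green, blue), "vertical_fov" (degrees; the focal length in pixels is half the picture's height over the tangent of half this angle, whatever the lens; pixels are square), "cx", "cy" (the principal point, pixels), "D" ([k1, k2, p1, p2, k3] as OpenCV has them; the pictures are not rectified), "R" (3x3) and "t" (3): a world point X has camera coordinates R X + t. Camera axes: x right, y down, z forward; pixel columns grow to the right and rows downward; lengths in m; the calibration is good to about 2 mm. A picture is of the moment at which its call begins. There is no depth.
- order.sign_off(): hands the job in; it is judged then, once.
The state is a dict: "clock": time; "q": joint angles; "joint_vel": joint speeds; "joint_efforts": joint torques, N m; "tcp_pos": TCP position; "ee_rot": TCP orientation; "wrist_force": force on the tool from outside, world axes, zero at the start; "ft_torque": the same for the moment, N m; "width": finger opening in m; "finger_force": force on a finger pad.
Only numpy, scipy, OpenCV 4.12 (cv2) and the standard library are available. Lean on these libraries where they do the work, as an engineer would, in place of code of your own. Each camera call takes 0.05 s, during which the arm holds its last target. There are 200 camera calls.

## Working session

There is one attempt and no reset: what is moved stays moved. The work goes in short steps, Python scripts to look and compute and a tool call to move; the robot and the scene stay as the last step left them, time stands still between calls to the robot, and variables do not carry over. Pictures are saved under pics/ and viewed, at most 14 in all, crops included, and the job is handed in when it is done.

Besides the shell and the picture viewer there is one more tool, called after ">>>" in YAML: its name, and indented under it one key for each argument. apply_moves: Moves the arm, as the interface text tells. Its arguments: {"type":"object","properties":{"series":{"type":"array","items":{"type":"array"}}},"required":["series"]}

```bash
mkdir -p pics
cat > h.py <<'E'
import numpy as np, cv2
from cell import arm, vision, order
def cam(n):
    c=vision.camera(n); f=200/np.tan(np.radians(c["vertical_fov"])/2)
    c["K"]=np.array([[f,0,c["cx"]],[0,f,c["cy"]],[0,0,1.]]); c["R"]=np.array(c["R"]);c["t"]=np.array(c["t"]);c["D"]=np.array(c["D"],float); return c
def save(c,name,crop=None,s=1):
    im=c["frame"][:,:,::-1]
    if crop: x0,y0,x1,y1=crop; im=im[y0:y1,x0:x1]
    cv2.imwrite("pics/"+name,cv2.resize(im,None,fx=s,fy=s,interpolation=cv2.INTER_CUBIC))
def ray(c,px,z):
    p=cv2.undistortPoints(np.array([[px]],float),c["K"],c["D"])[0,0]
    d=c["R"].T@np.array([p[0],p[1],1]); o=-c["R"].T@c["t"]
    return o+d*(z-o[2])/d[2]
def proj(c,X):
    r,_=cv2.Rodrigues(c["R"]); return cv2.projectPoints(np.array(X,float).reshape(-1,1,3),r,c["t"],c["K"],c["D"])[0][:,0]
E
python3 - <<'E'
from h import *
for n in("top","scene"):
    c=cam(n); save(c,n+"0.png",None,1.25); print(n,(-c["R"].T@c["t"]).round(3),c["R"].round(2).tolist(),c["vertical_fov"],c["D"])
print(arm.get_state())
E
```

```text
top [ 0.394 -0.02   0.933] [[0.01, -1.0, -0.01], [-0.99, -0.01, -0.16], [0.16, 0.01, -0.99]] 48.29540974801853 [-0.0611753  0.         0.         0.         0.       ]
scene [ 1.009 -0.502  0.928] [[0.72, 0.69, 0.01], [0.55, -0.56, -0.61], [-0.42, 0.45, -0.79]] 47.976515997862066 [-0.07344835  0.          0.          0.          0.        ]
{'clock': 0.1, 'q': array([-1.17697901e+00,  3.20223641e-01,  1.56556607e+00, -2.31006848e-05,
        1.25740816e+00, -2.00043533e-02]), 'joint_vel': array([ 0.00018429, -0.00204346, -0.00423057,  0.00045269, -0.00029142,
        0.00054289]), 'joint_efforts': array([-2.26474726e-04, -4.16407228e+01, -2.34703517e+01, -7.04474857e-06,
        4.91086801e-03, -1.66154535e-05]), 'tcp_pos': array([ 0.23104641, -0.52608344,  0.24156531]), 'ee_rot': array([ 9.78669165e-01,  2.05441040e-01, -1.59933874e-04, -7.86585921e-04]), 'wrist_force': array([-1.48922429,  0.17999036,  0.02178107]), 'ft_torque': array([-0.04298715,  0.05348387, -0.01729921]), 'finger_force': 0.0, 'width': 0.08521050568556977}
```

View pics/top0.png

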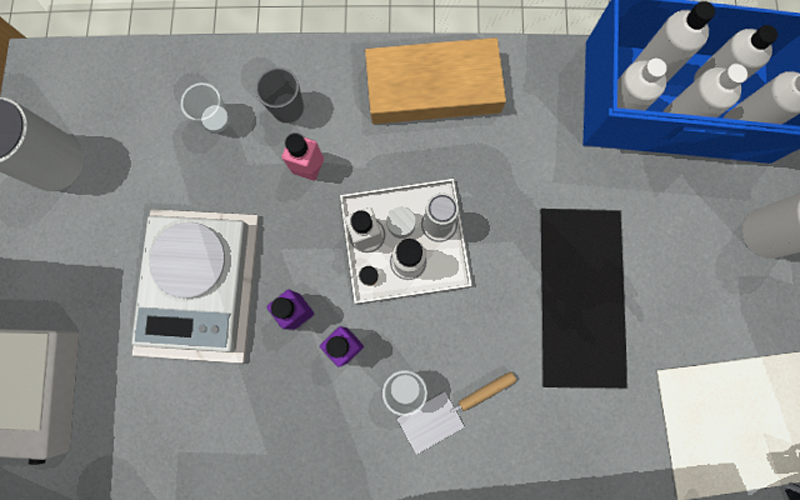

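View pics/scene0.png

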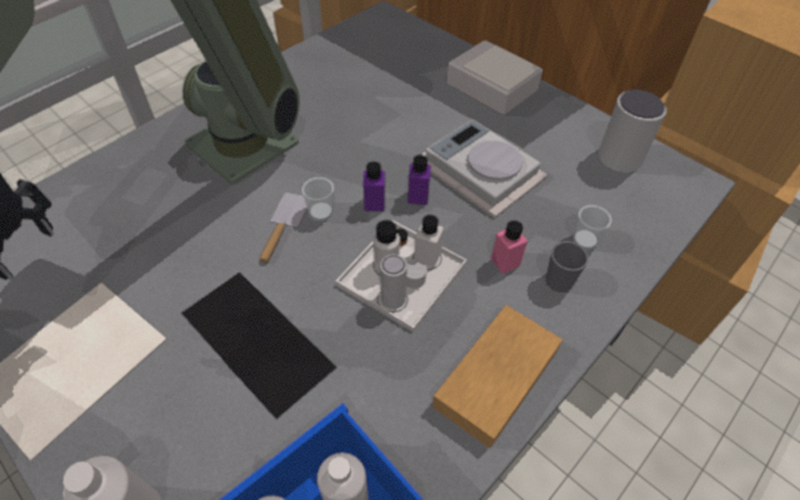

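The top view has the tray centred near (406,240) in the 800-px picture. In the tray:
- round bottle: wide black cap at (408,252)
- square bottle: small cap at (361,222)
- can: (441,208)
- tin: (402,220)
- pot: (368,275)

The mat is at (584,298) and the pan at (187,259). The pink (297,155) and purple (285,308), (340,346) bottles and those in the blue crate are look-alikes outside the tray; the white ones on the rings fit the description. I'll confirm this in an enlarged crop.

Run:
```python
from h import *
c=cam("top"); save(c,"tray.png",(260,135,390,250),6)
save(c,"bal.png",(100,160,220,300),4)
```

```text
(no output)
```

View pics/tray.png

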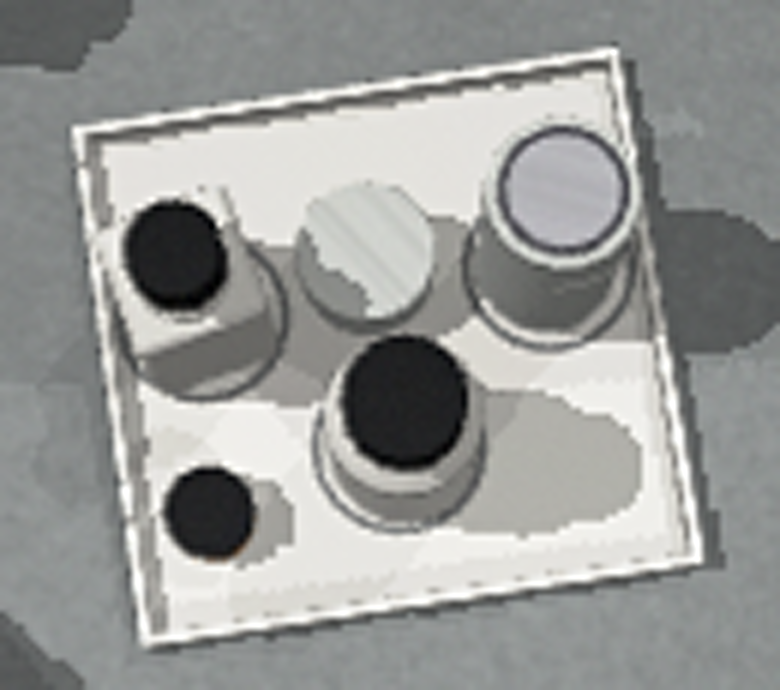

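View pics/bal.png

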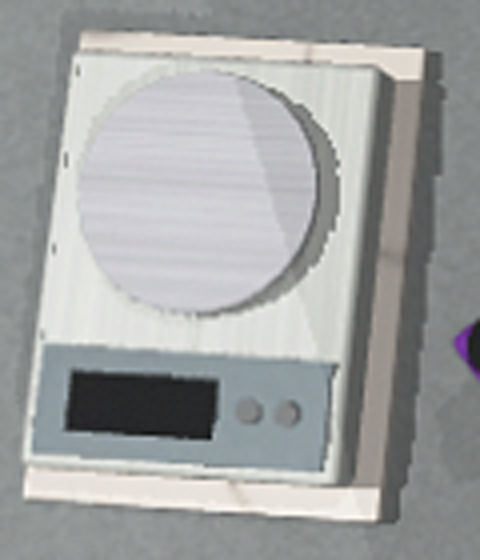

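The crop confirms the white square bottle (cap 176,255), white round bottle (cap 404,402), bare can (564,189), tin (366,251) and pot (209,512), each tall one on its ring. The pan centre in the balance crop is at about (198,192).

Run:
```python
from h import *
c=cam("top")
T=lambda u,v:((u+.5)/6-.5+260,(v+.5)/6-.5+135)
P=lambda u,v:((u+.5)/1.25-.5,(v+.5)/1.25-.5)
co=np.array([ray(c,T(*p),.016)[:2] for p in[(75,128),(618,48),(703,560),(147,645)]])
loc=np.array([(93,98),(93,-98),(-93,-98),(-93,98)])/1e3
m=co.mean(0); A=co-m; th=np.arctan2((loc[:,0]*A[:,1]-loc[:,1]*A[:,0]).sum(),(loc*A).sum())
Rt=np.array([[np.cos(th),-np.sin(th)],[np.sin(th),np.cos(th)]]); print("tray",m,th,(co-(m+loc@Rt.T)).round(4).tolist())
for n,p in[("round",(-.036,0)),("L",(.02,.062)),("R",(.02,-.062))]: print("ring",n,(m+Rt@p).round(4))
for n,p,z in[("sq",(176,255),.118),("can",(564,189),.112),("round",(404,402),.12),("tin",(366,251),.036),("pot",(209,512),.023)]:print(n,ray(c,T(*p),z).round(4))
print("pan",ray(c,(100+198.5/4-.5,160+192.5/4-.5),.06).round(4))
mc=[ray(c,P(*p),.003)[:2].round(4) for p in[(541,209),(620,210),(627,387),(543,387)]];print(mc,np.mean(mc,0))
for n,p,z in[("purpleA",(282,308),.118),("purpleB",(338,346),.118),("glass",(405,392),.09)]:print(n,ray(c,P(*p),z).round(4))
# square bottle top-edge yaw, top face z=.086: corners
for p in [(215,190),(270,300),(135,358)]: print(ray(c,T(*p),.086).round(4))
```

```text
tray [ 0.55998632 -0.01162681] 0.15832393487778024 [[-0.0006, -0.0009], [-0.001, 0.0006], [0.0008, 0.0017], [0.0009, -0.0013]]
ring round [ 0.5244 -0.0173]
ring L [0.57   0.0528]
ring R [ 0.5895 -0.0697]
sq [0.5683 0.053  0.118 ]
can [ 0.5916 -0.0682  0.112 ]
round [ 0.5221 -0.0184  0.12  ]
tin [ 0.5877 -0.0048  0.036 ]
pot [0.4988 0.0482 0.023 ]
pan [0.5166 0.3381 0.06  ]
[array([ 0.617 , -0.2441]), array([ 0.6166, -0.3808]), array([ 0.3193, -0.378 ]), array([ 0.3192, -0.2392])] [ 0.468025 -0.310525]
purpleA [0.438  0.1667 0.118 ]
purpleB [0.3841 0.0829 0.118 ]
glass [ 0.3175 -0.0144  0.09  ]
[0.5968 0.0436 0.086 ]
[0.5605 0.0251 0.086 ]
[0.5412 0.0683 0.086 ]
```

>>> apply_moves:
  series:
    - [[0, 0, 0], 0.138, 0.7]
    - [[0, 0, 0], 0.138, 0.7]
    - [[0, 0, 0], 0.137, 0.7]
    - [[0, 0, 0], 0, 0.7]

```text
clock: 0.7
tcp_pos: [0.2312, -0.5264, 0.2421]
ee_rot: [1.0, 0.001, -0.0, -0.0]
wrist_force: [-0.1, 0.2, -0.6]
width: 0.06
finger_force: 0.0
```

>>> apply_moves:
  series:
    - [[27, -46, 0], 0, 0.7]
    - [[27, -46, 0], 0, 0.7]
    - [[27, -46, 0], 0, 0.7]
    - [[27, -46, 0], 0, 0.7]
    - [[27, -46, 0], 0, 0.7]
    - [[27, -46, 0], 0, 0.7]
    - [[27, -46, 0], 0, 0.7]
    - [[27, -46, 0], 0, 0.7]
    - [[27, -46, 0], 0, 0.7]
    - [[27, -46, 0], 0, 0.7]
    - [[22, -48, 0], 0, 0.7]
    - [[0, 0, 0], 0, 0.7]

```text
clock: 2.2
tcp_pos: [0.5238, -0.0154, 0.242]
ee_rot: [1.0, 0.004, 0.0, -0.0]
wrist_force: [0.6, 0.4, 0.2]
width: 0.0599
finger_force: 0.0
```

>>> apply_moves:
  series:
    - [[-1, 2, 40], 0.006, 0.7]
    - [[0, 0, 40], 0, 0.7]
    - [[0, 0, 30], 0, 0.7]
    - [[0, 0, 14], 0, 0.7]
    - [[0, 0, 10], 0, 0.7]
    - [[0, 0, 0], 0, 0.7]

```text
clock: 2.95
tcp_pos: [0.5219, -0.0206, 0.1084]
ee_rot: [1.0, -0.003, 0.0, 0.0]
wrist_force: [0.1, 0.9, -0.8]
width: 0.0596
finger_force: 0.0
```

Run:
```python
from h import *
c=cam("scene"); save(c,"near1.png",(250,150,400,270),5); print(arm.get_state()["tcp_pos"],arm.get_state()["q"])
```

```text
[ 0.52230617 -0.02048257  0.1089408 ] [-6.11197191e-02  3.62447930e-01  1.87420363e+00 -1.69789891e-04
  9.03660106e-01  1.51487785e+00]
```

View pics/near1.png

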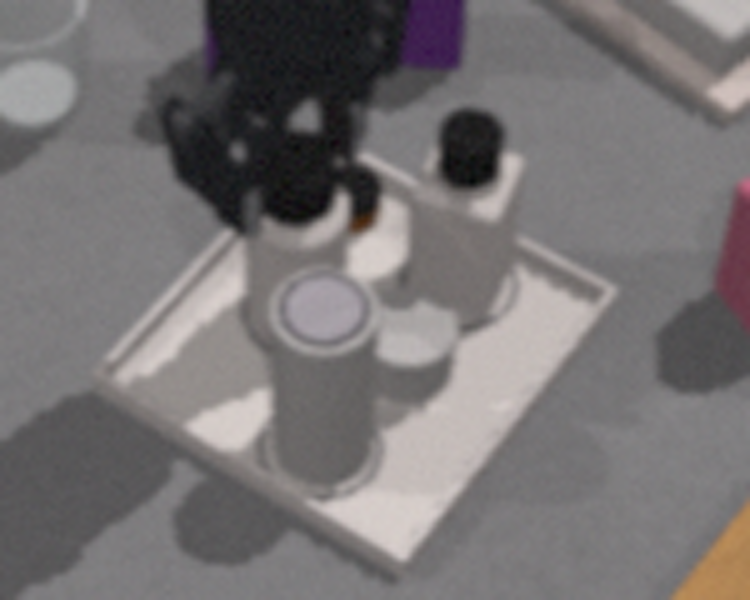

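The fingers stand on either side of the round bottle's cap at (300,185), with nothing else touched. I'll close on it.

>>> apply_moves:
  series:
    - [[0, 0, 0], 0, 0.35]
    - [[0, 0, 0], 0, 0.2]
    - [[0, 0, 0], 0, 0.2]
    - [[0, 0, 0], 0, 0.2]
    - [[0, 0, 0], 0, 0.2]

```text
clock: 3.62
tcp_pos: [0.5226, -0.0201, 0.1096]
ee_rot: [1.0, -0.003, 0.001, -0.0]
wrist_force: [-1.2, 1.2, 5.3]
width: 0.0385
finger_force: 59.9
```

>>> apply_moves:
  series:
    - [[0, 0, -10], 0, 0.2]
    - [[0, 0, -25], 0, 0.2]
    - [[0, 0, -25], 0, 0.2]
    - [[-10, 30, 0], 0, 0.2]
    - [[-10, 45, 0], 0, 0.2]
    - [[-10, 50, 0], 0, 0.2]
    - [[-10, 50, 0], 0, 0.2]
    - [[-10, 50, 0], 0, 0.2]
    - [[-3, 40, 0], 0, 0.2]
    - [[0, 25, 0], 0, 0.2]
    - [[0, 0, 0], 0, 0.2]

```text
clock: 5.0
tcp_pos: [0.4668, -0.3115, 0.1681]
ee_rot: [1.0, -0.004, -0.0, 0.0]
wrist_force: [-0.0, 0.4, -3.6]
width: 0.0383
finger_force: 61.0
```

>>> apply_moves:
  series:
    - [[2, 0, 25], -0.006, 0.2]
    - [[0, 0, 20], 0, 0.2]
    - [[0, 0, 10], 0, 0.2]
    - [[0, 0, 4], 0, 0.2]
    - [[0, 0, 1], 0, 0.2]
    - [[0, 0, 0], 0, 0.2]

```text
clock: 5.75
tcp_pos: [0.4697, -0.3101, 0.109]
ee_rot: [1.0, 0.0, 0.001, 0.0]
wrist_force: [0.1, 0.2, -2.9]
width: 0.0385
finger_force: 61.1
```

>>> apply_moves:
  series:
    - [[0, 0, 1], 0, 0.2]
    - [[0, 0, 0], 0, 0.25]
    - [[0, 0, 0], 0, 0.7]
    - [[0, 0, 0], 0, 0.7]
    - [[0, 0, 0], 0, 0.7]
    - [[0, 0, -20], 0, 0.75]
    - [[0, 0, -40], 0, 0.75]
    - [[0, 0, -40], 0, 0.75]
    - [[0, 0, 0], 0, 0.75]

```text
clock: 6.88
tcp_pos: [0.4709, -0.3111, 0.2106]
ee_rot: [1.0, 0.0, 0.003, 0.002]
wrist_force: [0.7, 0.6, 1.3]
width: 0.0637
finger_force: 0.0
```

>>> apply_moves:
  series:
    - [[20, -40, 0], 0, 0.78]
    - [[20, -45, 0], 0, 0.78]
    - [[25, -50, 0], 0, 0.78]
    - [[25, -50, 0], 0, 0.78]
    - [[20, -37, 0], 0, 0.78]
    - [[10, -20, 0], 0, 0.78]
    - [[0, 0, 0], 0, 0.78]
    - [[0, 0, 0], 0, 0.78]

```text
clock: 7.88
tcp_pos: [0.5884, -0.069, 0.2069]
ee_rot: [1.0, -0.0, -0.001, 0.0]
wrist_force: [-0.6, -0.3, 0.7]
width: 0.0664
finger_force: 0.0
```

>>> apply_moves:
  series:
    - [[2, 0, 40], 0, 0.78]
    - [[0, 0, 40], 0, 0.78]
    - [[0, 0, 20], 0, 0.78]
    - [[0, 0, 12], 0, 0.78]
    - [[0, 0, 0], 0, 0.78]

```text
clock: 8.5
tcp_pos: [0.5906, -0.0687, 0.0949]
ee_rot: [1.0, -0.0, -0.001, 0.0]
wrist_force: [1.1, -0.9, 0.2]
width: 0.0667
finger_force: 0.0
```

Run:
```python
from h import *
c=cam("scene"); save(c,"near2.png",(150,130,400,330),3.2); print(arm.get_state()["tcp_pos"])
```

```text
[ 0.59127891 -0.06861346  0.09580033]
```

View pics/near2.png

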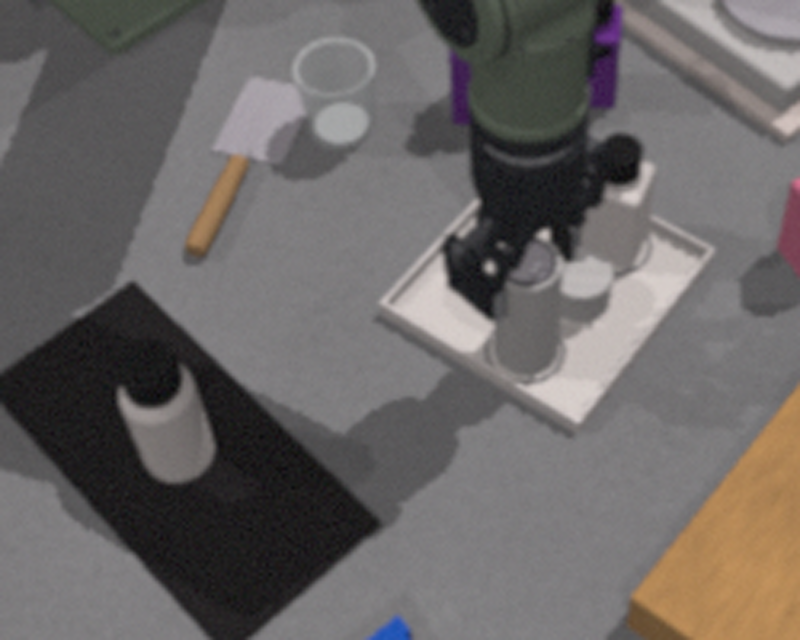

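The round bottle stands upright on the mat at (165,410). The fingers are either side of the can's top at (530,265).

>>> apply_moves:
  series:
    - [[0, 0, 0], 0, 0.5]
    - [[0, 0, 0], 0, 0.35]
    - [[0, 0, 0], 0, 0.35]
    - [[0, 0, 0], 0, 0.35]
    - [[0, 0, 0], 0, 0.35]

```text
clock: 9.18
tcp_pos: [0.5922, -0.0682, 0.0969]
ee_rot: [1.0, 0.0, 0.002, 0.0]
wrist_force: [0.3, -1.2, 6.4]
width: 0.0486
finger_force: 62.5
```

>>> apply_moves:
  series:
    - [[0, 0, -10], 0, 0.35]
    - [[0, 0, -25], 0, 0.35]
    - [[0, 0, -25], 0, 0.35]
    - [[0, 25, 0], 0, 0.35]
    - [[-4, 40, 0], 0, 0.35]
    - [[-4, 50, 0], 0, 0.35]
    - [[-4, 50, 0], 0, 0.35]
    - [[-4, 47, 0], 0, 0.35]
    - [[0, 30, 0], 0, 0.35]
    - [[0, 0, 0], 0, 0.35]
    - [[0, 0, 0], 0, 0.35]

```text
clock: 10.55
tcp_pos: [0.5748, -0.309, 0.1548]
ee_rot: [1.0, 0.0, -0.001, -0.001]
wrist_force: [-0.1, 0.6, -3.2]
width: 0.0486
finger_force: 62.8
```

>>> apply_moves:
  series:
    - [[0, 0, 25], 0, 0.35]
    - [[0, 0, 20], 0, 0.35]
    - [[0, 0, 10], 0, 0.35]
    - [[0, 0, 4], 0, 0.35]
    - [[0, 0, 1.5], 0, 0.35]
    - [[0, 0, 0], 0, 0.35]

```text
clock: 11.3
tcp_pos: [0.5757, -0.3096, 0.0959]
ee_rot: [1.0, 0.0, 0.001, 0.0]
wrist_force: [0.2, 2.2, 1.3]
width: 0.0488
finger_force: 63.1
```

>>> apply_moves:
  series:
    - [[0, 0, 0], 0, 0.45]
    - [[0, 0, 0], 0, 0.78]
    - [[0, 0, 0], 0, 0.78]
    - [[0, 0, 0], 0, 0.78]
    - [[0, 0, -20], 0, 0.7]
    - [[0, 0, -40], 0, 0.7]
    - [[0, 0, -50], 0, 0.65]
    - [[0, 0, 0], 0, 0.65]

```text
clock: 12.3
tcp_pos: [0.5774, -0.3112, 0.2099]
ee_rot: [1.0, 0.0, 0.004, 0.003]
wrist_force: [0.2, 0.1, -0.7]
width: 0.0555
finger_force: 0.0
```

>>> apply_moves:
  series:
    - [[0, -40, 0], 0, 0.65]
    - [[0, -50, 0], 0, 0.65]
    - [[0, -55, 0], 0, 0.65]
    - [[0, -55, 0], 0, 0.65]
    - [[-6, -55, 0], 0, 0.65]
    - [[0, -55, 0], 0, 0.65]
    - [[0, -35, 0], 0, 0.65]
    - [[0, -18, 0], 0, 0.65]
    - [[0, 0, 0], 0, 0.65]
    - [[0, 0, 0], 0, 0.65]

```text
clock: 13.55
tcp_pos: [0.569, 0.0519, 0.2045]
ee_rot: [1.0, -0.0, -0.0, 0.0]
wrist_force: [0.1, -0.2, 0.1]
width: 0.0556
finger_force: 0.0
```

Down to about 0.106 around the square bottle's cap.

>>> apply_moves:
  series:
    - [[0, -1, 40], 0, 0.65]
    - [[0, 0, 35], 0, 0.65]
    - [[0, 0, 15], 0, 0.65]
    - [[0, 0, 8], 0, 0.65]
    - [[0, 0, 0], 0, 0.65]

```text
clock: 14.18
tcp_pos: [0.5695, 0.0537, 0.1072]
ee_rot: [1.0, 0.0, 0.0, 0.0]
wrist_force: [0.0, -0.4, 0.8]
width: 0.0558
finger_force: 0.0
```

Run:
```python
from h import *
c=cam("scene"); save(c,"near3.png",(150,130,400,330),3.2); print(arm.get_state()["tcp_pos"])
```

```text
[0.56974507 0.05389077 0.10766133]
```

View pics/near3.png

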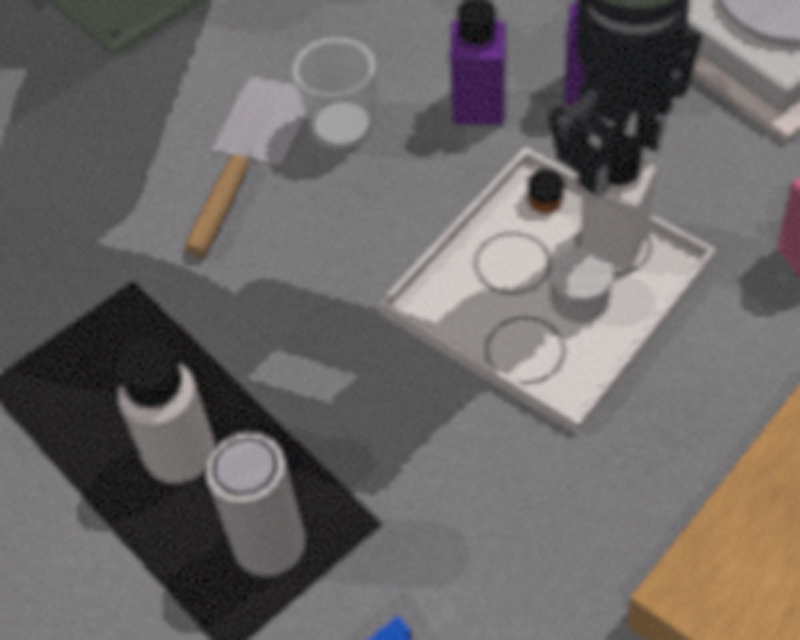

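The round bottle (165,410) and can (255,505) both stand on the mat, and the fingers straddle the square bottle's cap at (620,150).

>>> apply_moves:
  series:
    - [[0, 0, 0], 0, 0.35]
    - [[0, 0, 0], 0, 0.15]
    - [[0, 0, 0], 0, 0.15]
    - [[0, 0, 0], 0, 0.15]
    - [[0, 0, 0], 0, 0.15]
    - [[0, 0, -10], 0, 0.15]
    - [[0, 0, -25], 0, 0.15]
    - [[0, 0, -30], 0, 0.15]
    - [[0, 0, 0], 0, 0.15]

```text
clock: 15.35
tcp_pos: [0.5703, 0.0543, 0.1738]
ee_rot: [1.0, 0.0, 0.002, -0.0]
wrist_force: [0.1, -0.3, -3.2]
width: 0.03
finger_force: 59.8
```

>>> apply_moves:
  series:
    - [[-25, 20, 0], 0, 0.15]
    - [[-35, 30, 0], 0, 0.15]
    - [[-35, 40, 0], 0, 0.15]
    - [[-35, 45, 0], 0, 0.15]
    - [[-30, 45, 0], 0, 0.15]
    - [[-20, 50, 0], 0, 0.15]
    - [[-20, 50, 0], 0, 0.15]
    - [[0, 45, 0], 0, 0.15]
    - [[0, 25, 0], 0, 0.15]
    - [[0, 14, 0], 0, 0.15]
    - [[0, 0, 0], 0, 0.15]
    - [[0, 0, 0], 0, 0.15]

```text
clock: 16.85
tcp_pos: [0.369, -0.3088, 0.1713]
ee_rot: [1.0, 0.001, -0.001, -0.001]
wrist_force: [0.3, 0.6, -3.3]
width: 0.0306
finger_force: 60.1
```

>>> apply_moves:
  series:
    - [[0, 0, 25], 0, 0.15]
    - [[0, 0, 22], 0, 0.15]
    - [[0, 0, 10], 0, 0.15]
    - [[0, 0, 5], 0, 0.15]
    - [[0, 0, 2], 0, 0.15]
    - [[0, 0, 0], 0, 0.15]

```text
clock: 17.6
tcp_pos: [0.3696, -0.3102, 0.1083]
ee_rot: [1.0, 0.0, 0.0, 0.0]
wrist_force: [0.6, 0.9, -3.1]
width: 0.0303
finger_force: 60.2
```

>>> apply_moves:
  series:
    - [[0, 0, 1], 0, 0.15]
    - [[0, 0, 0], 0, 0.2]
    - [[0, 0, 0], 0, 0.65]
    - [[0, 0, 0], 0, 0.65]
    - [[0, 0, 0], 0, 0.65]
    - [[0, 0, -20], 0, 0.65]
    - [[0, 0, -40], 0, 0.65]
    - [[0, 0, -50], 0, 0.65]
    - [[0, 0, 0], 0, 0.65]

```text
clock: 18.73
tcp_pos: [0.3711, -0.3117, 0.2207]
ee_rot: [1.0, 0.0, 0.003, 0.003]
wrist_force: [0.9, -0.1, -0.7]
width: 0.0555
finger_force: 0.0
```

Run:
```python
from h import *
c=cam("top"); save(c,"top2.png",(250,135,530,330),2.8); print(arm.get_state()["tcp_pos"])
```

```text
[ 0.36993957 -0.3106045   0.21841698]
```

View pics/top2.png

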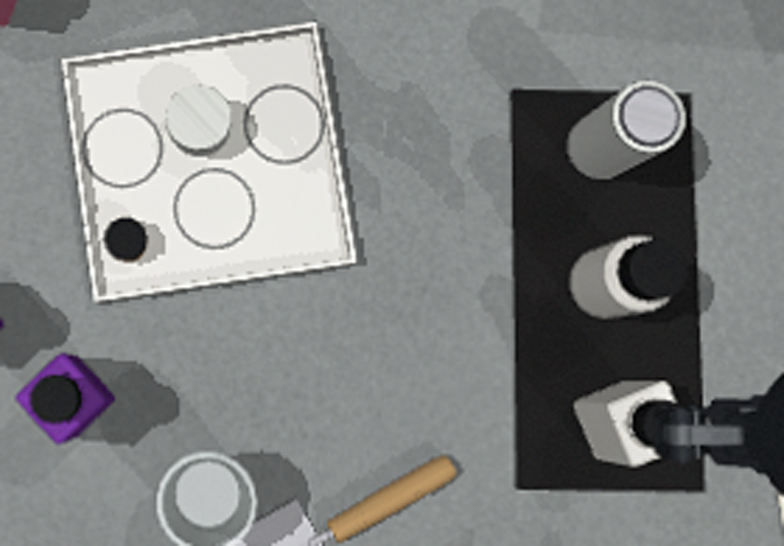

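All three stand upright on the mat: can (652,117), round (655,268), square (655,415). The rings are now clear at (123,147), (214,208) and (284,124), with the tin's top at (198,119).

Run:
```python
from h import *
c=cam("top")
for n,p,z in[("L",(123,147.5),.004),("rd",(214,208),.004),("R",(284.5,124),.004),("tin",(198,119),.04)]:print(n,ray(c,((p[0]+.5)/2.8-.5+250,(p[1]+.5)/2.8-.5+135),z).round(4))
```

```text
L [0.5705 0.0527 0.004 ]
rd [ 0.5247 -0.0166  0.004 ]
R [ 0.5895 -0.0696  0.004 ]
tin [ 0.5852 -0.0045  0.04  ]
```

>>> apply_moves:
  series:
    - [[20, -25, 0], 0, 0.9]
    - [[30, -40, 0], 0, 0.9]
    - [[30, -50, 0], 0, 0.9]
    - [[35, -50, 0], 0, 0.9]
    - [[35, -50, 0], 0, 0.9]
    - [[30, -45, 0], 0, 0.9]
    - [[25, -30, 0], 0, 0.9]
    - [[12, -15, 0], 0, 0.9]
    - [[0, 0, 0], 0, 0.9]
    - [[0, 0, 0], 0, 0.9]

```text
clock: 20.08
tcp_pos: [0.585, -0.006, 0.2163]
ee_rot: [1.0, -0.0, -0.001, 0.0]
wrist_force: [0.6, -0.3, 0.1]
width: 0.0771
finger_force: 0.0
```

>>> apply_moves:
  series:
    - [[1, -1, 50], 0, 0.9]
    - [[0, 0, 50], 0, 0.9]
    - [[0, 0, 45], 0, 0.9]
    - [[0, 0, 25], 0, 0.9]
    - [[0, 0, 15], 0, 0.9]
    - [[0, 0, 8], 0, 0.9]
    - [[0, 0, 0], 0, 0.9]

```text
clock: 20.95
tcp_pos: [0.5872, -0.0043, 0.0242]
ee_rot: [1.0, 0.0, 0.0, 0.0]
wrist_force: [0.9, 0.1, 0.0]
width: 0.0767
finger_force: 0.0
```

Run:
```python
from h import *
c=cam("scene"); save(c,"near4.png",(250,150,400,270),5); print(arm.get_state()["tcp_pos"])
```

```text
[ 0.58754873 -0.00412348  0.02459405]
```

View pics/near4.png

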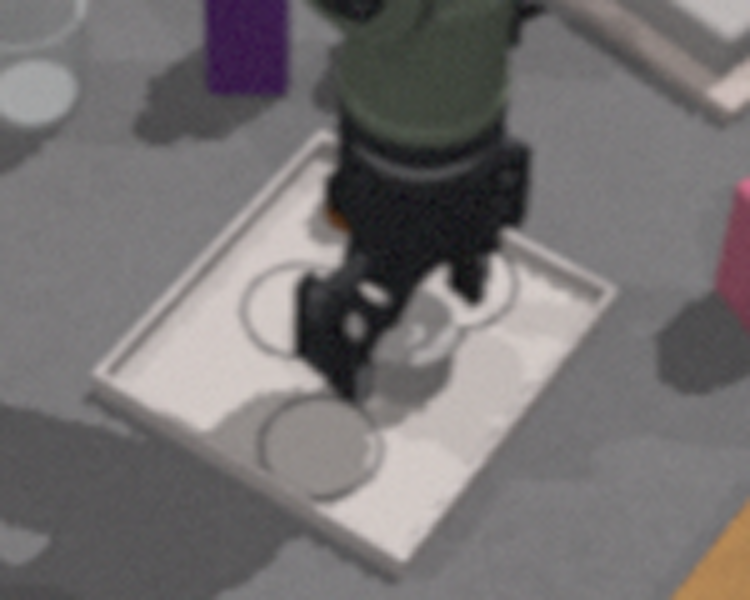

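The fingers straddle the tin at (420,335), clear of the floor. I'll go 2 mm lower and close.

>>> apply_moves:
  series:
    - [[0, 0, 2], 0, 0.9]
    - [[0, 0, 0], 0, 0.65]
    - [[0, 0, 0], 0, 0.4]
    - [[0, 0, 0], 0, 0.4]
    - [[0, 0, 0], 0, 0.4]
    - [[0, 0, 0], 0, 0.4]
    - [[0, 0, 0], 0, 0.4]

```text
clock: 21.88
tcp_pos: [0.5875, -0.0039, 0.0226]
ee_rot: [1.0, 0.0, 0.001, 0.0]
wrist_force: [-1.6, -0.3, 6.1]
width: 0.0474
finger_force: 61.2
```

>>> apply_moves:
  series:
    - [[0, 0, -8], 0, 0.4]
    - [[0, 0, -25], 0, 0.4]
    - [[0, 0, -40], 0, 0.4]
    - [[0, 0, -40], 0, 0.4]
    - [[0, 0, -20], 0, 0.4]
    - [[0, 0, 0], 0, 0.4]

```text
clock: 22.62
tcp_pos: [0.5879, -0.0038, 0.1565]
ee_rot: [1.0, 0.0, 0.002, 0.0]
wrist_force: [0.5, 0.3, -2.4]
width: 0.0467
finger_force: 61.7
```

>>> apply_moves:
  series:
    - [[0, -25, 0], 0, 0.4]
    - [[0, -40, 0], 0, 0.4]
    - [[0, -45, 0], 0, 0.4]
    - [[0, -45, 0], 0, 0.4]
    - [[-20, -45, 0], 0, 0.4]
    - [[-20, -45, 0], 0, 0.4]
    - [[-15, -45, 0], 0, 0.4]
    - [[-10, -32, 0], 0, 0.4]
    - [[-5, -20, 0], 0, 0.4]
    - [[0, 0, 0], 0, 0.4]
    - [[0, 0, 0], 0, 0.4]

```text
clock: 24.0
tcp_pos: [0.517, 0.3369, 0.1542]
ee_rot: [1.0, 0.0, -0.0, 0.001]
wrist_force: [-0.7, -0.7, -0.6]
width: 0.0471
finger_force: 61.8
```

Lower 73 mm, to about 2 mm above the pan.

>>> apply_moves:
  series:
    - [[1, -1, 30], 0, 0.4]
    - [[0, 0, 25], 0, 0.4]
    - [[0, 0, 12], 0, 0.4]
    - [[0, 0, 6], 0, 0.4]
    - [[0, 0, 0], 0, 0.4]
    - [[0, 0, 0], 0, 0.4]

```text
clock: 24.75
tcp_pos: [0.5183, 0.3393, 0.0827]
ee_rot: [1.0, 0.0, 0.001, -0.0]
wrist_force: [-0.7, -0.4, -1.0]
width: 0.0471
finger_force: 61.8
```

Run:
```python
from h import *
c=cam("scene"); save(c,"near5.png",(320,80,460,180),5); print(arm.get_state()["tcp_pos"],arm.get_state()["q"])
```

```text
[0.51828328 0.33933412 0.08271098] [ 5.61186787e-01  5.21189358e-01  1.67180574e+00 -1.50058229e-04
  9.46804816e-01  2.13121982e+00]
```

View pics/near5.png

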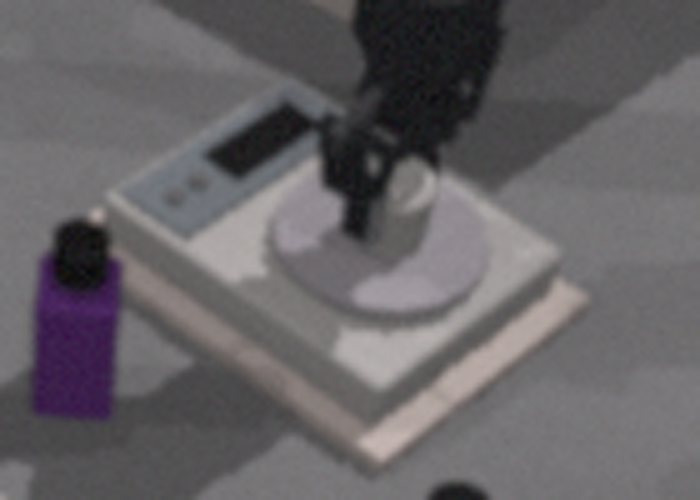

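Run:
```python
from h import *
c=cam("scene"); S=lambda p:((p-np.array([320,80])+.5)*5-.5).round(1)
a=np.linspace(0,2*np.pi,72)
circ=lambda x,y,z,r:np.c_[x+r*np.cos(a),y+r*np.sin(a),0*a+z]
for n,q in[("pan",circ(.5166,.3381,.06,.062)),("tinTop",circ(.517,.339,.1,.0245)),("tinBot",circ(.517,.339,.064,.0235))]:
    P=S(proj(c,q)); print(n,P.min(0),P.max(0))
im=np.ascontiguousarray(cv2.resize(c["frame"][80:180,320:460,::-1],None,fx=5,fy=5,interpolation=cv2.INTER_CUBIC))
for q,col in[(circ(.5166,.3381,.06,.062),(0,0,255)),(circ(.517,.339,.1,.0245),(0,255,0)),(circ(.517,.339,.064,.0235),(0,255,0))]:
    cv2.polylines(im,[S(proj(c,q)).astype(int)],True,col,1)
cv2.imwrite("pics/ov.png",im)
```

```text
pan [268.5 160.1] [487.4 309.9]
tinTop [345.4 149.3] [434.  208.5]
tinBot [338.8 199. ] [421.9 255.7]
```

View pics/ov.png

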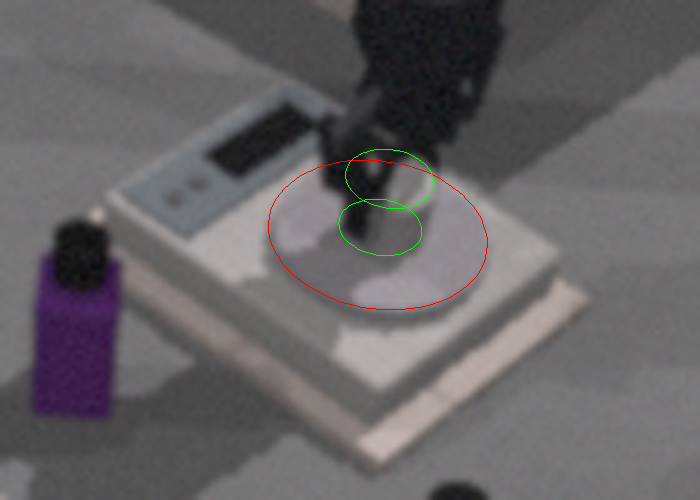

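The overlay agrees: the pan circle fits, and the tin sits within about 3 mm of the middle. I'll lower it in small steps.

>>> apply_moves:
  series:
    - [[0, 0, 1], 0, 0.4]
    - [[0, 0, 1], 0, 0.4]
    - [[0, 0, 1], 0, 0.4]
    - [[0, 0, 0], 0, 0.4]

```text
clock: 25.35
tcp_pos: [0.5178, 0.3391, 0.0787]
ee_rot: [1.0, 0.0, -0.0, 0.0]
wrist_force: [0.0, 0.4, -1.2]
width: 0.0468
finger_force: 61.9
```

>>> apply_moves:
  series:
    - [[0, 0, 0.7], 0, 0.4]
    - [[0, 0, 0], 0, 0.4]

```text
clock: 25.6
tcp_pos: [0.5178, 0.3391, 0.0786]
ee_rot: [1.0, 0.0, 0.0, -0.0]
wrist_force: [-2.9, 0.0, 4.3]
width: 0.0469
finger_force: 62.1
```

Contact. Open and rise.

>>> apply_moves:
  series:
    - [[0, 0, 0], 0, 0.57]
    - [[0, 0, 0], 0, 0.62]
    - [[0, 0, 0], 0, 0.75]
    - [[0, 0, 0], 0, 0.9]
    - [[0, 0, 0], 0, 0.9]
    - [[0, 0, -15], 0, 0.9]
    - [[0, 0, -40], 0, 0.9]
    - [[0, 0, -40], 0, 0.9]
    - [[0, 0, -40], 0, 0.9]
    - [[0, 0, 0], 0, 0.75]
    - [[0, 0, 0], 0, 0.75]

```text
clock: 26.98
tcp_pos: [0.5174, 0.3388, 0.2131]
ee_rot: [1.0, 0.0, -0.0, 0.0]
wrist_force: [-0.1, 0.1, 0.4]
width: 0.064
finger_force: 0.0
```

Run:
```python
from h import *
c=cam("scene"); save(c,"near6.png",(150,80,470,330),2.5); print(arm.get_state()["tcp_pos"])
```

```text
[0.51715232 0.33867178 0.21229787]
```

View pics/near6.png

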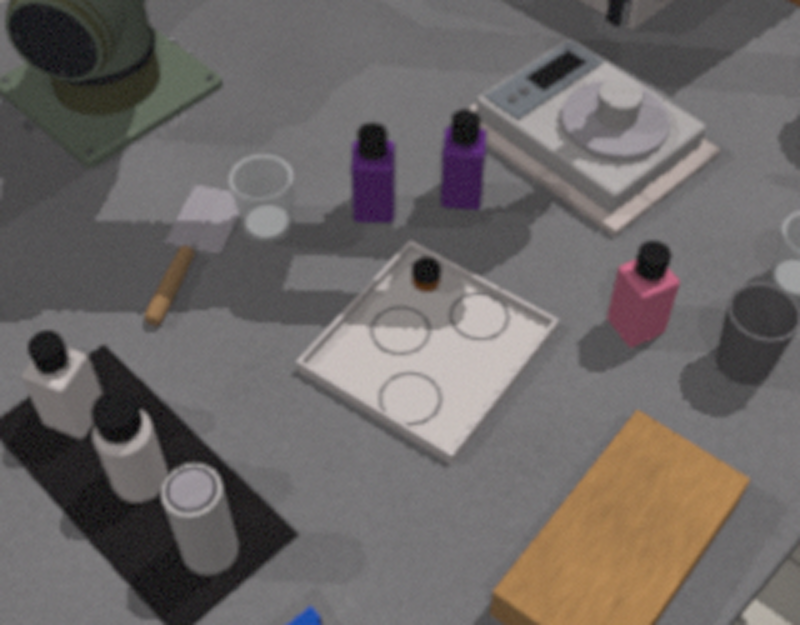

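The tin stands upright in the middle of the pan at (620,105), and the three stand on the mat. Next is returning the square bottle.

>>> apply_moves:
  series:
    - [[0, 40, 0], 0, 0.65]
    - [[-10, 55, 0], 0, 0.65]
    - [[-13, 58, 0], 0, 0.65]
    - [[-15, 58, 0], 0, 0.65]
    - [[-15, 58, 0], 0, 0.65]
    - [[-15, 58, 0], 0, 0.65]
    - [[-15, 58, 0], 0, 0.65]
    - [[-15, 58, 0], 0, 0.65]
    - [[-15, 58, 0], 0, 0.65]
    - [[-15, 58, 0], 0, 0.65]
    - [[-12, 50, 0], 0, 0.65]
    - [[-7, 40, 0], 0, 0.65]

```text
clock: 28.52
tcp_pos: [0.3698, -0.3115, 0.2118]
ee_rot: [1.0, -0.0, -0.001, -0.001]
wrist_force: [1.3, -0.5, 1.6]
width: 0.0557
finger_force: 0.0
```

>>> apply_moves:
  series:
    - [[0, 0, 0], 0, 0.65]
    - [[0, 0, 0], 0, 0.65]

```text
clock: 28.78
tcp_pos: [0.3708, -0.3092, 0.2121]
ee_rot: [1.0, 0.0, -0.001, -0.001]
wrist_force: [0.8, 0.0, -0.2]
width: 0.0553
finger_force: 0.0
```

>>> apply_moves:
  series:
    - [[-1, 0, 40], 0, 0.65]
    - [[0, 0, 35], 0, 0.65]
    - [[0, 0, 20], 0, 0.65]
    - [[0, 0, 9], 0, 0.65]
    - [[0, 0, 0], 0, 0.5]
    - [[0, 0, 0], 0, 0.3]
    - [[0, 0, 0], 0, 0.15]
    - [[0, 0, 0], 0, 0.15]
    - [[0, 0, 0], 0, 0.15]
    - [[0, 0, 0], 0, 0.15]

```text
clock: 30.02
tcp_pos: [0.371, -0.3105, 0.1101]
ee_rot: [1.0, 0.0, 0.001, 0.001]
wrist_force: [1.0, 0.5, 5.2]
width: 0.03
finger_force: 60.2
```

>>> apply_moves:
  series:
    - [[0, 0, -10], 0, 0.15]
    - [[0, 0, -25], 0, 0.15]
    - [[0, 0, -30], 0, 0.15]
    - [[0, -15, 0], 0, 0.15]
    - [[0, -30, 0], 0, 0.15]
    - [[0, -45, 0], 0, 0.15]
    - [[20, -50, 0], 0, 0.15]
    - [[25, -50, 0], 0, 0.15]
    - [[35, -45, 0], 0, 0.15]
    - [[35, -45, 0], 0, 0.15]
    - [[35, -40, 0], 0, 0.15]
    - [[30, -30, 0], 0, 0.15]

```text
clock: 31.52
tcp_pos: [0.5492, 0.0427, 0.1721]
ee_rot: [1.0, 0.001, -0.002, 0.0]
wrist_force: [0.2, 0.1, -3.1]
width: 0.03
finger_force: 60.1
```

>>> apply_moves:
  series:
    - [[19, -14, 0], 0, 0.15]
    - [[0, 0, 0], 0, 0.15]
    - [[0, 0, 0], 0, 0.15]

```text
clock: 31.9
tcp_pos: [0.5671, 0.054, 0.1727]
ee_rot: [1.0, 0.001, -0.002, 0.0]
wrist_force: [0.4, -0.3, -2.8]
width: 0.0303
finger_force: 60.1
```

>>> apply_moves:
  series:
    - [[2, 0, 25], 0, 0.15]
    - [[0, 0, 20], 0, 0.15]
    - [[0, 0, 10], 0, 0.15]
    - [[0, 0, 5], 0, 0.15]
    - [[0, 0, 2], 0, 0.15]
    - [[0, 0, 0], 0, 0.15]

```text
clock: 32.65
tcp_pos: [0.5713, 0.054, 0.1126]
ee_rot: [1.0, 0.0, 0.0, 0.0]
wrist_force: [-0.3, 0.3, -3.0]
width: 0.0303
finger_force: 60.2
```

>>> apply_moves:
  series:
    - [[-1, 0, 1], 0, 0.15]
    - [[0, 0, 1], 0, 0.15]
    - [[0, 0, 0.5], 0, 0.15]
    - [[0, 0, 0], 0, 0.15]

```text
clock: 33.15
tcp_pos: [0.5706, 0.0541, 0.1111]
ee_rot: [1.0, 0.0, 0.001, 0.0]
wrist_force: [-1.2, -1.0, 6.0]
width: 0.0301
finger_force: 61.1
```

Contact. Release, rise, and go over to the can at (0.576,-0.310).

>>> apply_moves:
  series:
    - [[0, 0, 0], 0, 0.2]
    - [[0, 0, 0], 0, 0.65]
    - [[0, 0, 0], 0, 0.65]
    - [[0, 0, 0], 0, 0.65]
    - [[0, 0, -20], 0, 0.7]
    - [[0, 0, -40], 0, 0.78]
    - [[0, 0, -40], 0, 0.78]
    - [[0, 0, 0], 0, 0.78]

```text
clock: 34.15
tcp_pos: [0.572, 0.0543, 0.213]
ee_rot: [1.0, 0.0, 0.004, -0.0]
wrist_force: [-0.3, -0.2, -0.7]
width: 0.0666
finger_force: 0.0
```

>>> apply_moves:
  series:
    - [[0, 40, 0], 0, 0.78]
    - [[0, 50, 0], 0, 0.78]
    - [[0, 55, 0], 0, 0.78]
    - [[0, 55, 0], 0, 0.78]
    - [[6, 55, 0], 0, 0.78]
    - [[0, 55, 0], 0, 0.78]
    - [[0, 35, 0], 0, 0.78]
    - [[0, 18, 0], 0, 0.78]
    - [[0, 0, 0], 0, 0.78]
    - [[0, 0, 0], 0, 0.78]

```text
clock: 35.4
tcp_pos: [0.5763, -0.3074, 0.2093]
ee_rot: [1.0, 0.001, -0.0, -0.001]
wrist_force: [0.6, 0.3, 0.3]
width: 0.0661
finger_force: 0.0
```

>>> apply_moves:
  series:
    - [[-1, 2, 40], 0, 0.78]
    - [[0, 0, 40], 0, 0.78]
    - [[0, 0, 20], 0, 0.78]
    - [[0, 0, 13], 0, 0.78]
    - [[0, 0, 0], 0, 0.6]
    - [[0, 0, 0], 0, 0.4]
    - [[0, 0, 0], 0, 0.35]
    - [[0, 0, 0], 0, 0.35]
    - [[0, 0, 0], 0, 0.35]

```text
clock: 36.52
tcp_pos: [0.5754, -0.311, 0.097]
ee_rot: [1.0, 0.0, 0.0, 0.0]
wrist_force: [0.4, 0.5, -1.8]
width: 0.0485
finger_force: 62.4
```

Lift 60, then move to (0.591,-0.069): x +16, tool y -241.

>>> apply_moves:
  series:
    - [[0, 0, -10], 0, 0.35]
    - [[0, 0, -25], 0, 0.35]
    - [[0, 0, -25], 0, 0.35]
    - [[0, -25, 0], 0, 0.35]
    - [[4, -40, 0], 0, 0.35]
    - [[4, -50, 0], 0, 0.35]
    - [[4, -50, 0], 0, 0.35]
    - [[4, -46, 0], 0, 0.35]
    - [[0, -30, 0], 0, 0.35]
    - [[0, 0, 0], 0, 0.35]
    - [[0, 0, 0], 0, 0.35]

```text
clock: 37.9
tcp_pos: [0.5906, -0.0696, 0.1563]
ee_rot: [1.0, 0.001, -0.0, 0.0]
wrist_force: [-0.2, 0.3, -3.6]
width: 0.0482
finger_force: 62.9
```

>>> apply_moves:
  series:
    - [[0, 0, 25], 0, 0.35]
    - [[0, 0, 20], 0, 0.35]
    - [[0, 0, 8], 0, 0.35]
    - [[0, 0, 4], 0, 0.35]
    - [[0, 0, 1], 0, 0.35]
    - [[0, 0, 0.5], 0, 0.35]
    - [[0, 0, 0], 0, 0.35]

```text
clock: 38.78
tcp_pos: [0.5914, -0.0699, 0.0986]
ee_rot: [1.0, 0.0, 0.0, 0.0]
wrist_force: [0.3, -0.1, -4.2]
width: 0.0486
finger_force: 62.9
```

>>> apply_moves:
  series:
    - [[0, 0, 0.7], 0, 0.35]
    - [[0, 0, 0.7], 0, 0.35]
    - [[0, 0, 0], 0, 0.35]

```text
clock: 39.15
tcp_pos: [0.5916, -0.0699, 0.098]
ee_rot: [1.0, 0.0, 0.001, 0.0]
wrist_force: [-1.1, 0.4, 5.3]
width: 0.0484
finger_force: 63.6
```

Contact. Release, rise, and go over to the round bottle at (0.470,-0.310).

>>> apply_moves:
  series:
    - [[0, 0, 0], 0, 0.45]
    - [[0, 0, 0], 0, 0.78]
    - [[0, 0, 0], 0, 0.78]
    - [[0, 0, 0], 0, 0.78]
    - [[0, 0, -20], 0, 0.78]
    - [[0, 0, -40], 0, 0.75]
    - [[0, 0, -50], 0, 0.7]
    - [[0, 0, 0], 0, 0.7]

```text
clock: 40.15
tcp_pos: [0.5935, -0.0702, 0.2111]
ee_rot: [1.0, 0.0, 0.005, 0.001]
wrist_force: [-0.1, -0.7, -1.0]
width: 0.0597
finger_force: 0.0
```

>>> apply_moves:
  series:
    - [[-20, 40, 0], 0, 0.7]
    - [[-25, 50, 0], 0, 0.7]
    - [[-25, 50, 0], 0, 0.7]
    - [[-25, 50, 0], 0, 0.7]
    - [[-20, 35, 0], 0, 0.7]
    - [[-7, 15, 0], 0, 0.7]
    - [[0, 0, 0], 0, 0.7]
    - [[0, 0, 0], 0, 0.7]

```text
clock: 41.15
tcp_pos: [0.4698, -0.3089, 0.2064]
ee_rot: [1.0, 0.001, -0.0, -0.0]
wrist_force: [1.0, -0.0, -0.5]
width: 0.0598
finger_force: 0.0
```

>>> apply_moves:
  series:
    - [[0, 1, 40], 0, 0.7]
    - [[0, 0, 35], 0, 0.7]
    - [[0, 0, 15], 0, 0.7]
    - [[0, 0, 7], 0, 0.7]
    - [[0, 0, 0], 0, 0.5]
    - [[0, 0, 0], 0, 0.3]
    - [[0, 0, 0], 0, 0.2]
    - [[0, 0, 0], 0, 0.2]
    - [[0, 0, 0], 0, 0.2]

```text
clock: 42.28
tcp_pos: [0.47, -0.3112, 0.1108]
ee_rot: [1.0, 0.0, 0.001, 0.0]
wrist_force: [1.4, 0.6, 4.5]
width: 0.038
finger_force: 60.8
```

>>> apply_moves:
  series:
    - [[0, 0, -10], 0, 0.2]
    - [[0, 0, -25], 0, 0.2]
    - [[0, 0, -25], 0, 0.2]
    - [[3, -30, 0], 0, 0.2]
    - [[10, -45, 0], 0, 0.2]
    - [[10, -50, 0], 0, 0.2]
    - [[10, -50, 0], 0, 0.2]
    - [[10, -50, 0], 0, 0.2]
    - [[10, -42, 0], 0, 0.2]
    - [[0, -25, 0], 0, 0.2]
    - [[0, 0, 0], 0, 0.2]
    - [[0, 0, 0], 0, 0.2]

```text
clock: 43.78
tcp_pos: [0.5219, -0.0196, 0.1696]
ee_rot: [1.0, 0.0, -0.0, 0.0]
wrist_force: [0.2, 0.2, -2.3]
width: 0.0382
finger_force: 61.0
```

>>> apply_moves:
  series:
    - [[1, -1, 25], 0, 0.2]
    - [[0, 0, 20], 0, 0.2]
    - [[0, 0, 8], 0, 0.2]
    - [[0, 0, 4], 0, 0.2]
    - [[0, 0, 1], 0, 0.2]
    - [[0, 0, 0.5], 0, 0.2]
    - [[0, 0, 0], 0, 0.2]

```text
clock: 44.65
tcp_pos: [0.5235, -0.0181, 0.1119]
ee_rot: [1.0, 0.001, 0.001, 0.0]
wrist_force: [-0.5, -1.1, -0.9]
width: 0.0385
finger_force: 61.3
```

>>> apply_moves:
  series:
    - [[0, 0, 0.5], 0, 0.2]
    - [[0, 0, 0], 0, 0.25]
    - [[0, 0, 0], 0, 0.7]
    - [[0, 0, 0], 0, 0.7]
    - [[0, 0, 0], 0, 0.7]
    - [[0, 0, -20], 0, 0.7]
    - [[0, 0, -40], 0, 0.7]
    - [[0, 0, -50], 0, 0.7]
    - [[-40, 20, -20], 0, 0.7]
    - [[-50, 40, 0], 0, 0.7]
    - [[-50, 50, 0], 0, 0.7]
    - [[0, 0, 0], 0, 0.7]

```text
clock: 46.15
tcp_pos: [0.3873, -0.1231, 0.2408]
ee_rot: [1.0, -0.002, -0.0, 0.0]
wrist_force: [0.3, 0.2, 0.2]
width: 0.06
finger_force: 0.0
```

Run:
```python
from h import *
c=cam("top"); save(c,"end.png",(100,130,400,300),2.6); print(arm.get_state()["tcp_pos"])
f=lambda X:((proj(c,[X])[0]-[100,130]+.5)*2.6-.5).round(1)
print("expect cap sq",f((.5683,.053,.122)),"can",f((.5916,-.0682,.116)),"rd",f((.5221,-.0184,.124)),"orig px",[(round((260+(u+.5)/6-100)*2.6,1),round((135+(v+.5)/6-130)*2.6,1)) for u,v in[(176,255),(564,189),(404,402),(209,512)]])
```

```text
[ 0.38914025 -0.12219635  0.24094598]
expect cap sq [491.5 122. ] can [660.4  93.3] rd [590.8 186.1] orig px [(492.5, 123.7), (660.6, 95.1), (591.3, 187.4), (506.8, 235.1)]
```

View pics/end.png

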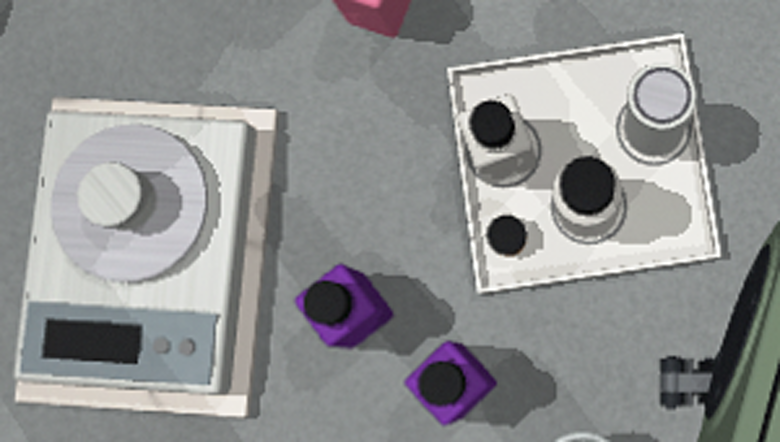

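Caps are at (492,123), (662,95) and (587,186), matching the start pixels, and the pot is unmoved. I'll check the tin (top at 110,195) numerically and hand in.

Run:
```python
from h import *
c=cam("top"); g=lambda u,v,z:ray(c,((u+.5)/2.6-.5+100,(v+.5)/2.6-.5+130),z)
d=g(110,194,.096)-g(128.5,203,.06); e=g(587,186,.124)-[.5221,-.0184,.124]; print(d.round(4),e.round(4))
if np.hypot(*d[:2])<.009 and np.hypot(*e[:2])<.009: print(order.sign_off())
```

```text
[ 0.0016 -0.0002  0.036 ] [0.     0.0027 0.    ]
the job is handed in; nothing more can be done
None
```

The job is handed in: by the last camera check the tin stands about 2 mm from the pan's centre, the two bottles and the can stand upright on their own rings within about 3 mm, nothing was knocked over, and the pot is where it was.

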